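# Hang the warning marker and raise the telescopic pole

### The arm

A 7-joint arm with a two-finger parallel gripper is mounted at the origin on a cart in front of the work surface, level with it; the furniture and walls round the work are solid. World frame = base frame: x ahead of the robot, y to its left, z up, the work surface at z = 0. Lengths are in mm, angles in rad, forces in N, time in s.
With the tool pointing down it reaches from about 425 to 950 mm from the base axis. Payload 4.7 kg.
Tool frame: the origin (TCP) lies on the centre line of the jaws, within the pads' length; the fingertips stand 14 mm ahead of it and the grasp point (between the pads) lies 5 mm behind it; z points along the fingers, y is the line along which they close (so a half turn about z gives the same grasp; the last joint's range is limited). The gripper opens to 85 mm and grips with 20 to 120 N. Pads are 22 mm wide; open, the fingers measure 114 mm over their backs; the gripper's body (76 mm by 85 mm) begins 54 mm behind the grasp point. The pads swing forward as they close: fully open they stand 13 mm farther back than shut.
Start: joints at [1.126, 0.469, -0.049, 1.532, 0.024, 1.141, -0.082], TCP at [272.695, -617.485, 216.335] pointing down, gripper open.
Joint ranges: [-2.59, 2.59], [-0.33, 1.99], [-1.39, 1.29], [0.1, 2.45], [-1.04, 4.18], [0.21, 1.99], [-2.66, 2.66]. Speed limits (rad/s): [2.57, 2.57, 3.14, 3.14, 3.14, 3.14, 3.14].

### API

Orientations are given as a unit quaternion [w, x, y, z].
In Python, from workcell import ctrl gives the robot as it stands.
- The arm moves only by the shell command python3 -m pendant 'ROWS' [FORCE]. ROWS is JSON, a list of rows, each a list of 7 numbers: the shift along the world's x, y, z in units of 150 mm (1.0 is 150 mm), then the turn, a rotation vector about the world's x, y, z in units of 180 degrees (1.0 is 180 degrees), then the finger opening in mm, from 0 to 85.4. A call has 1 to 12 rows; each row shifts and turns the commanded pose from where the row before left it; what a row does not reach is not made up. A row lasts 1/8 s, in which the tool goes at most 62.5 mm and 10.7 degrees, less where a joint would pass 70% of its speed; a pose out of reach is approached as far as the arm can. A call with a number of a shift or a turn outside -1 to 1 is refused whole. A call with a gripper value outside its range is refused whole. The fingers move at their own pace and stop on an object; FORCE is the grip in N (left out, the last holds). Time passes only in rows, so rows that do not move let the fingers close. It gives the time, the measured TCP pose, the force, the opening and the grip force at its end, in the units of the state.
- ctrl.get_state(): the state, without advancing time (a new reading comes with each control period).
- ctrl.snapshot(name): name is "scene" or "side" or "wrist"; returns a dict with "frame" (400x640x3 uint8, blue, green, red), "intrinsics" (3x3 intrinsics, pixels), "R" (3x3) and "t" (3): a world point X has camera coordinates R X + t. Camera axes: x right, y down, z forward; pixel columns grow to the right and rows downward; lengths in mm; the calibration is good to about 2 mm. A picture is of the moment at which its call begins. There is no depth.
- ctrl.close_job(): hands the job in; it is judged then, once.
Trained networks look in the newest picture that a camera, given by its name, has taken for a name from the list of things; names that differ only in an ending like _2 or _b are one class to them, and where a whole thing is asked for, a point or a joint stands for the part that bears it (a point fixed in the world has none). Each returns a list of dicts, best first, with "p" (0 to 1); they miss things now and then, are a little off and sometimes report something else, mostly with a low value. They report only what shows in the picture. A call takes as long as a camera call. They do not tell look-alikes from the thing itself.
- ctrl.spot_in(camera, query): "pixel" ([column, row] in pixels, amid what is visible of it).
- ctrl.trace(camera, query): "mask" (400x640 bool, what is visible of it) and "pixel" ([column, row] in pixels, amid what is visible of it).
The state is a dict: "clock": time; "joint_pos": joint angles; "qd": joint speeds; "tau": joint torques, N m; "eef_pos": TCP position; "tcp_rot": TCP orientation; "force": force on the tool from outside, world axes, zero at the start; "wrist_torque": the same for the moment, N m; "grip_width": opening from 0.0 (shut) to 1.0 (fully open); "gripper_force": force on a finger pad.
Only numpy, scipy, OpenCV 4.12 (cv2) and the standard library are available. Lean on these libraries where they do the work, as an engineer would, in place of code of your own. Each camera call takes 0.05 s, during which the arm holds its last target. There are 200 camera calls.

### The job

Hang the orange warning marker astride the horizontal bar of the telescopic pole and let go of it. Then take the pole's grip so that your fingers squeeze in its red button, pull the pole straight up past its first stop to the second stop, where it is fully extended, and finish while still holding it up there with the marker hanging on the bar. Leave the other things on the bench alone.

Things in the scene. Friction and masses are not known exactly. Their poses are not given: they have to be found in the camera images.
- marker: Orange folded warning marker with white stripes, 0.08 to 0.17 kg, 125 mm tall; stands like a tent, symmetric. Origin on the bench under its centre; z up, y along its ridge, x across. Roof 28 mm wide (x), 6 mm thick, underside 82 mm above origin; two sloping 4 mm panels 70 mm long (y), inside 20 mm apart at the roof, 53 mm at the feet. Black fin on the roof: 14 (x) x 44 (y) x 37 mm high.
- marker_seat (a point): Centre of the underside of the marker's roof, the surface that rests on the bar; axes as marker.
- marker_fin (a point): A point in the marker's grip fin, 28 mm above marker_seat and 15 mm below the fin's top; pinch it here across x (14 mm) from above.
- mast_base: Foot and outer tube of the telescopic pole, fixed to the bench (grey foot 116 x 116 x 10 mm; blue tube 33 mm thick, to 98 mm high). Origin on the bench on the pole's axis; z up, y the way the bar points from the pole, x away from the face with the red button. The pole is upright and cannot turn. Two inner tubes, each drawn down by a spring, carry the head: grip, button, bar.
- bar_mid (a point): Middle of the free part of the pole's horizontal bar, on the bar's centre line, 95 mm from the pole's axis, 122 mm above the bench when the pole is down; axes as mast_base. The steel bar is 12 mm thick; free from 18 mm to 160 mm from the axis, where it ends in a black knob 22 mm thick. It rides up with the grip.
- grip_mid (a point): Centre of the upright black grip on the pole's axis, 165 mm above the bench when the pole is down; axes as mast_base. The grip is 30 mm thick in x, 36 mm wide in y, and reaches from 32 mm below to 32 mm above this point. The bar's centre line is 43 mm below this point.
- button_face (a point): Centre of the outer face of the round red button, 22 mm in diameter, on the -x face of the grip, 4 mm above grip_mid; out, it stands 6.5 mm proud of the grip, 21.5 mm from the axis. It moves in along +x.
- mast_button (a joint): Button travel, 0 out to 0.005 m fully in (then 1.5 mm proud); spring 2.5 N to 5 N. It frees the catch that locks the pole down: the pole lifts only while the button is in by more than 3 mm; once the grip is 10 mm up the catch is past. A parallel grasp across x at the button's height, centred on the pole's axis, squeezes it in.
- mast_inner (a joint): Extension of the thin inner tube, 0 down to 0.070 m at its stop. It comes out first (about 8 N to pull, with the marker): its end is the first stop. It springs down if let go.
- mast_middle (a joint): Extension of the middle tube out of the fixed one, 0 down to 0.070 m at its stop. It follows only after the first stop, at a harder pull of about 13 N; its end is the second stop. The grip has risen by mast_inner + mast_middle, 0.140 m in all. It springs down if let go.
- brown_jar: Bystander: small brown jar with a metal lid, 55 mm across, 87 mm tall; origin under its centre.
- padlock: Bystander: red padlock lying flat, 65 x 36 x 18 mm; origin under its centre.
- ball_valve: Bystander: brass ball valve with a yellow lever, 33 x 120 x 57 mm; origin under its centre.
- ptfe_tape: Bystander: white roll of thread tape, 52 mm across, 12 mm tall; origin under its centre.
- hex_nut_big: Bystander: large steel nut, 30 x 34 x 16 mm; origin under its centre.
- marker_pen: Bystander: black paint pen lying flat, 17 x 136 x 17 mm; origin under its centre.
There are look-alikes about, which are no part of the job. What is shaped like the marker but pink or yellow is not meant.

How it is judged:
By the outcome, as a careful person would: the job done as asked, in the order asked, and still so for the second after the job is handed in, while the arm keeps its last pose, push and grip.
It also fails if it takes over 58 s, if anything falls off the work surface, if the arm or the gripper's body presses on something with over 40 N, if the wrist force passes 120 N, or if a joint passes its speed limit or range.

## Working session

There is one attempt and no reset: what is moved stays moved. The work goes in short steps, Python scripts to look and compute and a shell command to move; the robot and the scene stay as the last step left them, time stands still between calls to the robot, and variables do not carry over. Pictures are saved under pics/ and viewed, at most 10 in all, crops included, and the job is handed in when it is done.

```bash
mkdir -p pics; cat > h.py <<'E'
import numpy as np, cv2
from workcell import ctrl
def snap(c,name=None):
    s=ctrl.snapshot(c)
    if name: cv2.imwrite('pics/'+name,s['frame'])
    return s
def proj(s,X):
    c=np.atleast_2d(X)@np.array(s['R']).T+np.array(s['t']); p=c@np.array(s['intrinsics']).T
    return p[:,:2]/p[:,2:]
def ray(s,px):
    d=np.array(s['R']).T@np.linalg.inv(s['intrinsics'])@np.array([*px,1.]); o=-np.array(s['R']).T@np.array(s['t'])
    return o,d/np.linalg.norm(d)
def atz(s,px,z):
    o,d=ray(s,px); return o+d*(z-o[2])/d[2]
def tri(obs):
    A=np.zeros((3,3));b=np.zeros(3)
    for s,p in obs:
        o,d=ray(s,p);M=np.eye(3)-np.outer(d,d);A+=M;b+=M@o
    X=np.linalg.solve(A,b); return X,[np.round(proj(s,X)[0]-p,1) for s,p in obs]
E
python3 - <<'E'
from h import *
S={c:snap(c,c+'0.png') for c in ('scene','side','wrist')}
cv2.imwrite('pics/both.png',cv2.resize(np.vstack([S['scene']['frame'],S['side']['frame']]),None,fx=.75,fy=.75))
for c in ('scene','side'):
    print(c,'cam',ray(S[c],(320,200)))
    for q in ('marker','mast_base','marker_fin','bar_mid','grip_mid','button_face','marker_seat'):
        print(c,q,[(np.round(r['pixel']).tolist(),round(r['p'],2)) for r in ctrl.spot_in(c,q)])
st=ctrl.get_state();print(st['tcp_rot'],st['eef_pos'],st['force'])
E
```

```text
scene cam (array([ -88.19021913,  909.9847808 , 1302.36796265]), array([ 0.39145833, -0.56458761, -0.72663692]))
scene marker [([303.0, 263.0], 0.93), ([271.0, 240.0], 0.77), ([275.0, 286.0], 0.66), ([277.0, 205.0], 0.56)]
scene mast_base [([333.0, 178.0], 0.69), ([335.0, 195.0], 0.6)]
scene marker_fin [([302.0, 261.0], 0.92), ([273.0, 286.0], 0.91), ([277.0, 206.0], 0.74), ([270.0, 237.0], 0.72)]
scene bar_mid [([333.0, 174.0], 0.6)]
scene grip_mid [([332.0, 178.0], 0.89), ([371.0, 152.0], 0.53)]
scene button_face []
scene marker_seat [([304.0, 258.0], 0.86), ([273.0, 282.0], 0.78), ([276.0, 205.0], 0.76), ([271.0, 239.0], 0.71)]
side cam (array([  339.09687467, -1386.87066426,  1038.426844  ]), array([ 0.10854394,  0.84267425, -0.52736925]))
side marker [([359.0, 216.0], 0.93), ([307.0, 180.0], 0.69), ([340.0, 199.0], 0.63), ([303.0, 200.0], 0.48)]
side mast_base [([341.0, 252.0], 0.89)]
side marker_fin [([308.0, 182.0], 0.86), ([339.0, 198.0], 0.83), ([302.0, 198.0], 0.64), ([358.0, 215.0], 0.58)]
side bar_mid [([342.0, 250.0], 0.75)]
side grip_mid [([342.0, 220.0], 0.73)]
side button_face []
side marker_seat [([362.0, 217.0], 0.93), ([303.0, 201.0], 0.79), ([308.0, 187.0], 0.7), ([345.0, 199.0], 0.57)]
[2.13575358e-05 9.78464077e-01 2.06417172e-01 2.60009146e-05] [ 272.71109104 -617.46248879  216.34282957] [ 0.27261434  0.25663793 -0.23384847]
```

View pics/both.png

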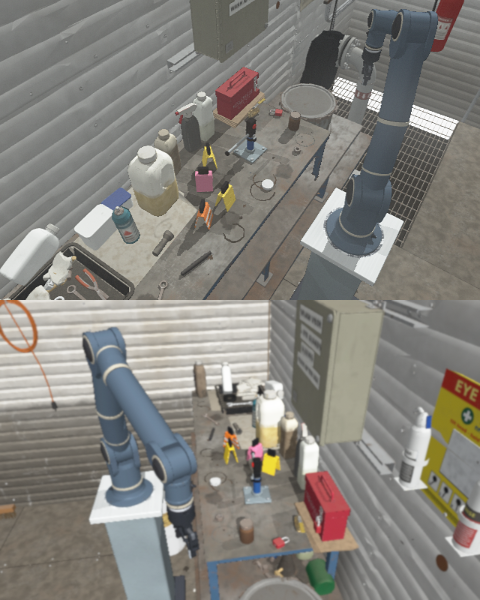

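The scene view shows four tents. At scene pixels they are orange (273,285), yellow (302,262), pink (271,240) and yellow (277,205). The orange one fits, and in side it is at about (308,181). I'll confirm it in a crop and measure the marker and the mast.

```bash
python3 - <<'E'
from h import *
S={c:snap(c) for c in ('scene','side')}
a=S['scene']['frame'][145:315,225:395];b=S['side']['frame'][150:320,260:430]
f=lambda i:cv2.resize(i,(400,400),interpolation=cv2.INTER_CUBIC)
cv2.imwrite('pics/crop1.png',np.hstack([f(a),f(b)]))
X,e=tri([(S['scene'],(273,286)),(S['side'],(308,182))]);print('fin',X,e)
X,e=tri([(S['scene'],(273,282)),(S['side'],(308,187))]);print('seat',X,e)
X,e=tri([(S['scene'],(332,178)),(S['side'],(342,220))]);print('grip',X,e)
for c in S:
  hsv=cv2.cvtColor(S[c]['frame'],cv2.COLOR_BGR2HSV)
  for nm,lo,hi in (('orange',(5,150,120),(17,255,255)),('blue',(95,80,60),(125,255,255))):
    m=cv2.inRange(hsv,lo,hi); n,l,stt,cc=cv2.connectedComponentsWithStats(m)
    for i in range(1,n):
      if stt[i,4]>25 and 225<cc[i][0]<400: print(c,nm,stt[i],cc[i].round(1))
for q in ('brown_jar','padlock','ball_valve','ptfe_tape','hex_nut_big','marker_pen'):
  r=ctrl.spot_in('scene',q)
  if r: print(q,atz(S['scene'],r[0]['pixel'],15).round(),r[0]['p'])
E
```

```text
fin [502.73149948 308.92966578  64.46851362] [array([-2.4, -1.7]), array([-1.8,  1. ])]
seat [507.65474453 293.26127658  53.83375412] [array([-0.1, -0.1]), array([-0.1,  0. ])]
grip [569.66854576 -97.34543068 142.80276997] [array([-1.8, -1.3]), array([-2. ,  1.1])]
scene orange [263 270  16  25 147] [272.3 282. ]
scene blue [329 188   9  12  89] [333.4 193.5]
side orange [300 175  15  12  92] [306.1 180.8]
side blue [338 239  10  19 162] [342.3 248.2]
side blue [277 332 139  68 910] [314.2 359.4]
brown_jar [ 501. -412.   15.] 0.62
padlock [ 593. -408.   15.] 0.53
ball_valve [ 708. -366.   15.] 0.59
ptfe_tape [409.   2.  15.] 0.57
marker_pen [413. 469.  15.] 0.68
```

View pics/crop1.png

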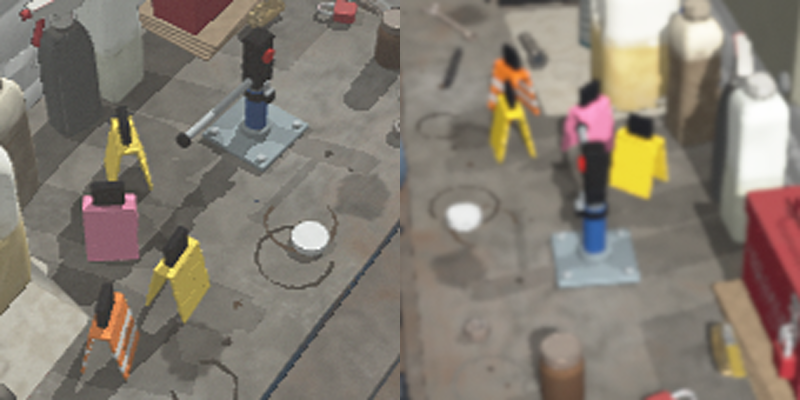

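Crop confirms: the orange marker with white stripes is at crop (110,335) = scene (272,287), with its fin top at scene (270,267) and side (308,171). The mast's grip is at scene (335,170), the bar knob at scene (303,204), and the button is on the robot-facing right side at scene (339,168).

```bash
python3 - <<'E'
from h import *
S={c:snap(c) for c in ('scene','side')}
g=lambda x,y:(225+x/2.353,145+y/2.353); k=lambda x,y:(260+(x-400)/2.353,150+y/2.353)
s,d=S['scene'],S['side']
print('fintop tri',tri([(s,g(106,286)),(d,k(512,48))]), atz(s,g(106,286),125),atz(d,k(512,48),125))
print('griptop',tri([(s,g(257,32)),(d,k(595,145))]),atz(s,g(257,32),197),atz(d,k(595,145),197))
kn=atz(s,g(184,140),122);print('knob',kn)
print('button',atz(s,g(269,55),169),'tubetop',atz(s,g(257,110),80))
foot=[atz(s,g(*p),10)[:2].round() for p in ((203,140),(252,105),(311,125),(265,173))];print('foot',foot,np.mean(foot,0))
w=snap('wrist'); st=ctrl.get_state(); R=np.array(w['R']); print('cam offset',-R.T@np.array(w['t'])-st['eef_pos'],'axis',R[2],w['intrinsics'][0][0])
E
```

```text
fintop tri (array([509.88398727, 294.4601609 , 129.6833764 ]), [array([0.2, 0.2]), array([ 0.2, -0.1])]) [513.16274851 291.93341219 125.        ] [509.97640913 302.43468643 125.        ]
griptop (array([ 574.11925939, -126.43895131,  198.63239986]), [array([0.1, 0.1]), array([ 0.2, -0.1])]) [ 575.75196361 -128.13228967  197.        ] [ 574.00050743 -124.41930582  197.        ]
knob [580.31194149  39.88182799 122.        ]
button [ 552.22905233 -124.27519268  169.        ] tubetop [552.91380774 -98.96503692  80.        ]
foot [array([621., -59.]), array([ 602., -161.]), array([ 506., -177.]), array([509., -57.])] [ 559.5 -113.5]
cam offset [ 61.11371057  27.36926877 157.45820081] axis [-0.24458216 -0.10768946 -0.96362988] 326.58543469314765
```

```bash
python3 -m pendant '[[0.1,0.38,0.1,0,0,0,85],[0.1,0.38,0.1,0,0,0,85],[0.1,0.38,0.1,0,0,0,85],[0.1,0.38,0.1,0,0,0,85],[0.1,0.38,0.1,0,0,0,85],[0.1,0.38,0.1,0,0,0,85],[0.1,0.38,0.1,0,0,0,85],[0.1,0.38,0.1,0,0,0,85],[0.1,0.38,0,0,0,0,85],[0.1,0.38,0,0,0,0,85],[0.1,0.38,0,0,0,0,85],[0.1,0.38,0,0,0,0,85]]' 40; python3 - <<'E'
from h import *
snap('wrist','w_mast.png')
E
```

```text
clock: 2.9
eef_pos: [452.9, 68.2, 336.8]
tcp_rot: [0.0, 0.979, 0.206, 0.001]
force: [1.0, -0.4, 0.2]
grip_width: 0.998
gripper_force: 0.0
```

```bash
python3 -m pendant '[[0.1,0.38,0,0,0,0,85],[0.1,0.38,0,0,0,0,85],[0.1,0.38,0,0,0,0,85],[0.1,0.38,0,0,0,0,85],[0,0,0,0,0,0,85],[0,0,0,0,0,0,85]]'; python3 - <<'E'
from h import *
w=snap('wrist','w1.png');np.savez('w1.npz',**{k:w[k] for k in('R','t','intrinsics')})
print(proj(w,[[511,295,125],[511,295,0]]))
print([(np.round(r['pixel']).tolist(),round(r['p'],2)) for r in ctrl.spot_in('wrist','marker_fin')])
E
```

```text
clock: 3.7
eef_pos: [512.7, 293.8, 336.0]
tcp_rot: [0.0, 0.978, 0.206, -0.0]
force: [0.3, 0.1, 0.1]
grip_width: 0.992
gripper_force: 0.0
[[320.1542522  170.12768196]
 [320.44259196 155.00437462]]
[([440.0, 127.0], 0.97), ([543.0, 112.0], 0.82), ([387.0, 206.0], 0.75), ([310.0, 155.0], 0.65)]
```

View pics/w1.png

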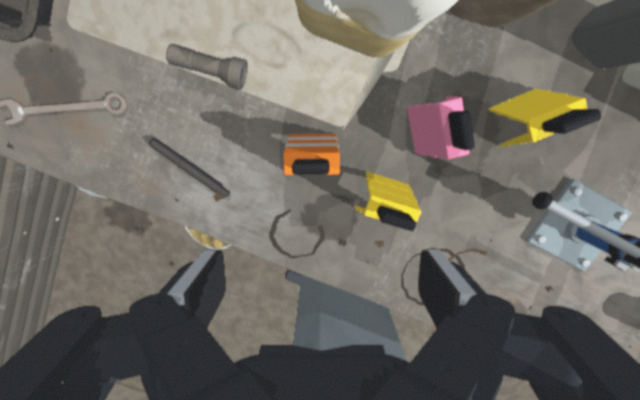

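The wrist view shows the orange marker at (312,155), with its fin dark at (310,167) and its ridge along the image's horizontal. A yellow look-alike is at (393,203), pink at (440,128), and the bar knob at (543,200). I'll fit the fin box to its dark mask.

```bash
cat > fit.py <<'E'
from h import *
from scipy.optimize import minimize
def hullmask(s,P,sc=4,off=(0,0),shape=(400,640)):
    p=(proj(s,P)-off)*sc; m=np.zeros((shape[0]*sc,shape[1]*sc),np.uint8)
    cv2.fillConvexPoly(m,cv2.convexHull(p.astype(np.float32)).round().astype(int),1); return m
def box(sx,sy,z0,z1): return np.array([[x,y,z] for x in(-sx/2,sx/2) for y in(-sy/2,sy/2) for z in(z0,z1)])
def place(P,x,y,a): 
    c,s=np.cos(a),np.sin(a); return P@np.array([[c,s,0],[-s,c,0],[0,0,1]])+[x,y,0]
def fitbox(s,mask,P,x0,y0,angs):
    ys,xs=np.nonzero(mask); off=np.array([xs.min()-15,ys.min()-15]); sh=(int(np.ptp(ys))+31,int(np.ptp(xs))+31)
    M=np.zeros(sh,np.uint8); M[ys-off[1],xs-off[0]]=1; M=cv2.resize(M,None,fx=8,fy=8,interpolation=cv2.INTER_LINEAR)>0
    def cost(v):
        h=hullmask(s,place(P,v[0],v[1],v[2]/50),8,off-0.5,sh)>0
        return 1-(h&M).sum()/((h|M).sum())
    return min((minimize(cost,[x0,y0,a*50],method='Nelder-Mead',options=dict(initial_simplex=np.array([[x0,y0,a*50],[x0+8,y0,a*50],[x0,y0+8,a*50],[x0,y0,a*50+10]]))) for a in angs),key=lambda r:r.fun)
E
python3 - <<'E'
from fit import *
f=cv2.imread('pics/w1.png'); w=dict(np.load('w1.npz'))
m=(f.max(2)<60).astype(np.uint8); n,l,st,cc=cv2.connectedComponentsWithStats(m[150:180,280:345])
i=1+np.argmax(st[1:,4]); print(st[i],cc[i]+[280,150])
M=np.zeros((400,640),bool); M[150:180,280:345]=l==i
c=atz(w,cc[i]+[280,150],110); print(c)
r=fitbox(w,M,box(14,44,88,125),c[0],c[1],[-.8,-.4,0,.4,.8,1.2,1.6,2.0]); print(r.fun,r.x[:2],np.degrees(r.x[2]/50))
g=atz(w,(293,168),115)-atz(w,(328,168),115); print('ridge dir deg',np.degrees(np.arctan2(g[1],g[0])))
st=ctrl.get_state();print('tool R yaw tool-y = -66.2')
E
```

```text
[ 13  10  35  15 439] [310.0022779  166.54441913]
[507.51041609 306.67132222 110.        ]
0.3218421630055831 [507.40045306 306.3838193 ] 30.12656486895475
ridge dir deg 113.83768958528745
tool R yaw tool-y = -66.2
```

```bash
python3 - <<'E'
from fit import *
print(ctrl.get_state()['joint_pos'].round(2) if hasattr(ctrl.get_state()['joint_pos'],'round') else ctrl.get_state()['joint_pos'])
# mast from w1: knob & foot
w=dict(np.load('w1.npz'))
print('knob',atz(w,(543,200),122)); print([atz(w,p,10)[:2].round() for p in ((576,180),(528,241),(587,268),(633,213))])
E
```

```text
[-0.01  0.34 -0.77  1.54  0.24  1.36 -1.96]
knob [584.17288504  39.54794917 122.        ]
[array([634., -73.]), array([521., -62.]), array([ 519., -177.]), array([ 626., -185.])]
```

```bash
python3 -m pendant '[[-0.0039,0.0093,-0.06,0,0,0.0556,85],[-0.0039,0.0093,-0.06,0,0,0.0556,85],[-0.0039,0.0093,-0.06,0,0,0.0556,85],[-0.0039,0.0093,-0.06,0,0,0.0556,85],[-0.0039,0.0093,-0.06,0,0,0.0556,85],[-0.0039,0.0093,-0.06,0,0,0.0556,85],[-0.0039,0.0093,-0.06,0,0,0.0556,85],[-0.0039,0.0093,-0.06,0,0,0.0556,85],[-0.0039,0.0093,-0.06,0,0,0.0556,85],[0,0,0,0,0,0,85],[0,0,0,0,0,0,85]]'; python3 - <<'E'
from fit import *
w=snap('wrist','w2.png');np.savez('w2.npz',**{k:w[k] for k in('R','t','intrinsics')})
f=w['frame'].copy()
P=place(box(14,44,88,125),507.4,306.4,np.radians(23.8))
for p in proj(w,P): cv2.circle(f,tuple(int(v) for v in p.round()),2,(255,255,0),-1)
cv2.imwrite('pics/w2o.png',f)
E
```

```text
clock: 5.18
eef_pos: [508.0, 306.1, 255.9]
tcp_rot: [0.001, 0.547, 0.837, 0.0]
force: [-0.4, 0.1, 0.3]
grip_width: 0.992
gripper_force: 0.0
```

View pics/w2o.png

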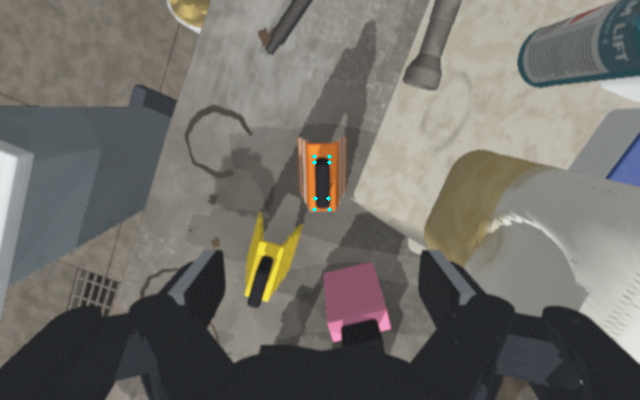

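The overlay sits on the orange fin (322,182), aligned with the jaws. The yellow tent at (265,270) clears the fingers. Descending to grasp.

```bash
python3 -m pendant '[[0,0,-0.3,0,0,0,50],[0,0,-0.3,0,0,0,50],[0,0,-0.2,0,0,0,50],[0,0,-0.187,0,0,0,50],[0,0,0,0,0,0,50],[0,0,0,0,0,0,6],[0,0,0,0,0,0,6],[0,0,0,0,0,0,6],[0,0,0,0,0,0,6]]' 40; python3 - <<'E'
from h import *
s=ctrl.get_state();print(s['grip_width']*85.4,s['gripper_force'],s['force'])
E
```

```text
clock: 6.35
eef_pos: [508.2, 307.9, 109.0]
tcp_rot: [0.001, 0.545, 0.838, 0.001]
force: [-0.2, -1.3, 6.3]
grip_width: 0.136
gripper_force: 39.4
11.630913999865777 39.37916139140725 [-0.15550587 -1.28269027  6.3287299 ]
```

```bash
python3 -m pendant '[[0,0,0.2,0,0,0,6],[0,0,0.4,0,0,0,6],[0,0,0.4,0,0,0,6],[0.08,-0.3,0.27,0,0,-0.025,6],[0.08,-0.39,0,0,0,-0.025,6],[0.08,-0.39,0,0,0,-0.025,6],[0.08,-0.39,0,0,0,-0.025,6],[0.08,-0.39,0,0,0,-0.026,6],[0.08,-0.39,0,0,0,-0.026,6],[0,0,0,0,0,0,6],[0,0,0,0,0,0,6],[0,0,0,0,0,0,6]]' ; python3 - <<'E'
from fit import *
w=snap('wrist');np.savez('w3.npz',**{k:w[k] for k in('R','t','intrinsics','frame')})
f=w['frame'].copy()
def draw(P,col):
    for p in proj(w,P): cv2.circle(f,tuple(int(v) for v in p.round()),2,col,-1)
a=np.radians(-3.5)
draw(place(box(116,116,0,10),575,-124.3,a),(255,255,0))
draw(place(box(30,36,133,197),575,-124.3,a),(0,255,0))
draw(place(np.array([[0,y,122.] for y in (18,60,95,130,160)]),575,-124.3,a),(0,0,255))
s=snap('scene');g=s['frame'];w=s;f=g
draw(place(box(30,36,133,197),575,-124.3,a),(0,255,0))
draw(place(np.array([[0,y,122.] for y in (18,60,95,130,160)]),575,-124.3,a),(0,0,255))
w=dict(np.load('w3.npz'));f=w['frame'].copy()
draw(place(box(116,116,0,10),575,-124.3,a),(255,255,0))
draw(place(box(30,36,133,197),575,-124.3,a),(0,255,0))
draw(place(np.array([[0,y,122.] for y in (18,60,95,130,160)]),575,-124.3,a),(0,0,255))
g2=cv2.resize(g[120:230,260:400],(380,300),interpolation=cv2.INTER_CUBIC)
o=np.zeros((400,780,3),np.uint8); o[:,:400]=f[:,150:550]; o[:300,400:]=g2; cv2.imwrite('pics/w3o.png',o)
E
```

```text
clock: 7.85
eef_pos: [579.0, -28.4, 298.0]
tcp_rot: [-0.0, 0.727, 0.687, 0.0]
force: [0.7, -0.1, -1.6]
grip_width: 0.132
gripper_force: 39.1
```

View pics/w3o.png

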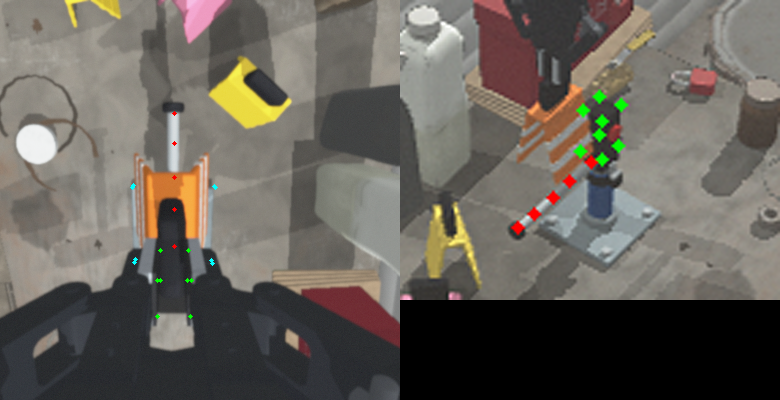

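The wrist view shows the bar and knob (174,106) on the model line, with the marker's legs (140–207) astride it. Scene agrees. Lowering.

```bash
python3 -m pendant '[[0.008,0,-0.25,0,0,0,6],[0,0,-0.3,0,0,0,6],[0,0,-0.25,0,0,0,6],[0,0,-0.07,0,0,0,6],[0,0,0,0,0,0,6]]'; python3 -m pendant '[[0,0,-0.02,0,0,0,6],[0,0,-0.02,0,0,0,6],[0,0,-0.02,0,0,0,6],[0,0,0,0,0,0,6]]'
```

```text
clock: 8.57
eef_pos: [580.9, -29.7, 167.7]
tcp_rot: [-0.0, 0.728, 0.686, 0.0]
force: [0.6, -0.2, -1.9]
grip_width: 0.131
gripper_force: 39.2
clock: 9.07
eef_pos: [580.5, -30.6, 158.2]
tcp_rot: [-0.0, 0.728, 0.685, -0.0]
force: [0.4, 0.2, -1.7]
grip_width: 0.131
gripper_force: 39.2
```

```bash
python3 -m pendant '[[0,0,-0.01,0,0,0,6],[0,0,-0.01,0,0,0,6],[0,0,0,0,0,0,6]]'; python3 -m pendant '[[0,0,-0.01,0,0,0,6],[0,0,0,0,0,0,6]]'
```

```text
clock: 9.45
eef_pos: [580.6, -30.4, 155.2]
tcp_rot: [-0.0, 0.728, 0.685, -0.0]
force: [-0.6, -0.2, -1.4]
grip_width: 0.134
gripper_force: 39.2
clock: 9.7
eef_pos: [581.0, -30.2, 154.3]
tcp_rot: [0.0, 0.728, 0.685, 0.0]
force: [-0.1, 0.9, 2.0]
grip_width: 0.133
gripper_force: 39.8
```

Contact. Release and raise.

```bash
python3 -m pendant '[[0,0,0,0,0,0,20],[0,0,0,0,0,0,35],[0,0,0,0,0,0,50],[0,0,0.1,0,0,0,50],[0,0,0.3,0,0,0,60],[0,0,0.4,0,0,0,70],[0,0,0.2,0,0,0,85],[0,0,0,0,0,0,85]]'; python3 - <<'E'
from fit import *
w=snap('wrist');s=snap('scene');d=snap('side')
np.savez('w4.npz',**{k:w[k] for k in('R','t','intrinsics','frame')})
o=np.zeros((400,800,3),np.uint8);o[:,:400]=w['frame'][:,150:550]
o[:200,400:]=cv2.resize(s['frame'][140:220,270:430],(400,200),interpolation=cv2.INTER_CUBIC)
o[200:,400:]=cv2.resize(d['frame'][190:270,260:420],(400,200),interpolation=cv2.INTER_CUBIC)
cv2.imwrite('pics/w4.png',o)
E
```

```text
clock: 10.7
eef_pos: [582.1, -29.6, 307.6]
tcp_rot: [0.002, 0.728, 0.685, 0.002]
force: [-0.8, 1.0, -0.5]
grip_width: 0.993
gripper_force: 0.0
```

View pics/w4.png

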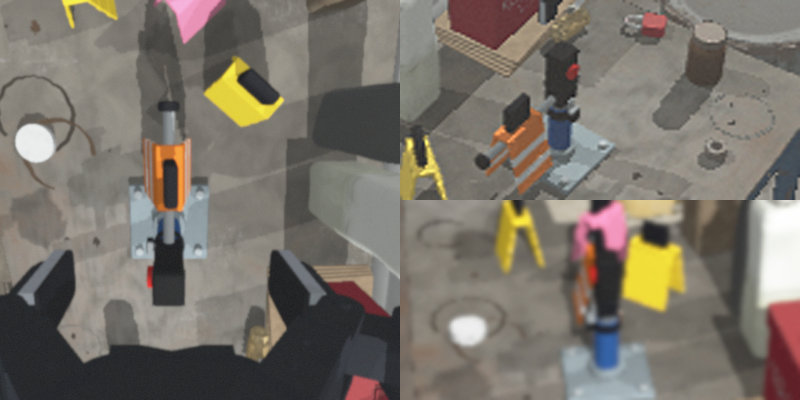

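The marker hangs astride the bar (wrist crop (167,172), also seen in scene). The grip's top face is at wrist crop (169,291) and the red button at (150,277). Now I'll measure the pole axis precisely.

```bash
python3 - <<'E'
from fit import *
w=dict(np.load('w4.npz'))
print(proj(w,place(box(30,36,197,197)[::2],575,-124.3,np.radians(-3.5)))-[150,0])
f=w['frame'][225:315,290:345].astype(int)
g=f.sum(2)
for r in (240,255,265,272,280,290,300): print(r,[int(v) for v in g[r-225]])
print([int(v) for v in g[:,320-290]])
hsv=cv2.cvtColor(w['frame'],cv2.COLOR_BGR2HSV);m=(cv2.inRange(hsv,(0,140,60),(6,255,255))|cv2.inRange(hsv,(174,140,60),(180,255,255)))
m[:, :280]=0;m[:,320:]=0;m[:250]=0;m[300:]=0;ys,xs=np.nonzero(m);print('red',xs.min(),xs.max(),ys.min(),ys.max(),proj(w,place(np.array([[-21.5,0,169],[-21.5,11,169],[-21.5,-11,169],[-21.5,0,180]]),575,-124.3,np.radians(-3.5))))
E
```

```text
[[154.00256807 308.39549604]
 [153.48382741 273.74834334]
 [185.97466069 308.31288909]
 [186.48979377 273.68468331]]
240 [470, 470, 466, 472, 476, 468, 400, 272, 178, 151, 157, 153, 153, 161, 145, 118, 99, 98, 99, 94, 104, 111, 157, 235, 310, 347, 379, 397, 416, 418, 431, 427, 420, 368, 255, 153, 113, 110, 102, 101, 116, 140, 194, 309, 415, 470, 480, 481, 479, 477, 481, 484, 485, 478, 476]
255 [591, 579, 561, 548, 538, 534, 534, 536, 540, 537, 537, 538, 535, 472, 328, 183, 112, 89, 110, 117, 105, 99, 105, 106, 107, 113, 114, 105, 111, 100, 100, 102, 105, 113, 108, 113, 106, 109, 98, 97, 118, 147, 248, 394, 494, 539, 552, 547, 550, 556, 552, 552, 547, 544, 539]
265 [455, 465, 472, 472, 469, 464, 457, 433, 403, 394, 391, 380, 336, 233, 134, 99, 104, 99, 92, 106, 94, 92, 110, 101, 105, 111, 103, 109, 93, 94, 104, 96, 99, 112, 97, 95, 96, 100, 105, 112, 109, 125, 156, 276, 399, 461, 464, 466, 459, 455, 453, 454, 462, 460, 459]
272 [466, 458, 465, 468, 470, 455, 410, 317, 240, 217, 206, 202, 178, 138, 118, 119, 115, 106, 115, 107, 124, 101, 100, 107, 111, 105, 113, 116, 106, 112, 120, 106
[... 838 characters left out ...]
5, 162, 154, 158, 162, 162, 161, 165, 162, 158, 168, 163, 189, 304, 416, 466, 474, 477, 461, 463, 459, 461, 463, 456]
[424, 429, 430, 431, 436, 434, 436, 429, 438, 429, 428, 435, 433, 431, 432, 431, 429, 403, 324, 218, 130, 106, 110, 83, 102, 110, 95, 95, 113, 95, 100, 103, 107, 111, 110, 110, 115, 112, 110, 101, 104, 100, 102, 100, 93, 106, 111, 120, 121, 115, 141, 143, 155, 158, 167, 161, 159, 162, 160, 157, 157, 162, 163, 163, 165, 160, 152, 158, 162, 163, 158, 160, 161, 157, 151, 154, 157, 151, 162, 174, 246, 342, 419, 448, 452, 437, 443, 436, 437, 441]
red 297 302 267 286 [[298.56757711 276.3558698 ]
 [298.37413637 266.41749882]
 [298.75759411 286.11833967]
 [297.87339823 281.94788012]]
```

```bash
python3 -m pendant '[[-0.027,-0.31,0,0,0,0,78],[-0.028,-0.317,0,0,0,0,78],[0,0,-0.1,0,0,0,78],[0,0,-0.3,0,0,0,78],[0,0,-0.3,0,0,0,78],[0,0,-0.15,0,0,0,78],[0,0,-0.1,0,0,0,78],[0,0,0,0,0,0,78]]' 80
```

```text
clock: 11.85
eef_pos: [571.6, -123.8, 160.0]
tcp_rot: [-0.001, 0.728, 0.686, -0.001]
force: [-0.7, -0.5, 0.2]
grip_width: 0.914
gripper_force: 0.0
```

```bash
python3 -m pendant '[[0.015,0,0.027,0,0,0,78],[0,0,0,0,0,0,55],[0,0,0,0,0,0,42],[0,0,0,0,0,0,25],[0,0,0,0,0,0,20],[0,0,0,0,0,0,20],[0,0,0,0,0,0,20]]' 80
python3 - <<'E'
from h import *
s=ctrl.get_state();print(s['grip_width']*85.4,s['wrist_torque'])
E
```

```text
clock: 12.72
eef_pos: [574.4, -124.5, 166.1]
tcp_rot: [0.0, 0.728, 0.685, -0.0]
force: [-2.9, 0.1, 6.2]
grip_width: 0.323
gripper_force: 79.2
27.57747990398601 [-0.05396627  0.56334499 -0.02685916]
```

```bash
python3 -m pendant '[[0,0,0.03,0,0,0,20],[0,0,0.05,0,0,0,20],[0,0,0.05,0,0,0,20],[0,0,0.05,0,0,0,20],[0,0,0.05,0,0,0,20],[0,0,0.05,0,0,0,20],[0,0,0,0,0,0,20]]'
```

```text
clock: 13.6
eef_pos: [575.2, -124.1, 207.6]
tcp_rot: [-0.0, 0.728, 0.686, 0.0]
force: [1.5, -1.2, -0.2]
grip_width: 0.236
gripper_force: 0.0
```

It slipped off. Looking.

```bash
python3 -m pendant '[[0,0,0.2,0,0,0,40],[0,0,0.3,0,0,0,78],[0,0,0,0,0,0,78]]'; python3 - <<'E'
from fit import *
w=snap('wrist');s=snap('scene');d=snap('side')
np.savez('w5.npz',**{k:w[k] for k in('R','t','intrinsics','frame')})
o=np.zeros((400,800,3),np.uint8);o[:,:400]=w['frame'][:,150:550]
o[:200,400:]=cv2.resize(s['frame'][140:220,270:430],(400,200),interpolation=cv2.INTER_CUBIC)
o[200:,400:]=cv2.resize(d['frame'][190:270,260:420],(400,200),interpolation=cv2.INTER_CUBIC)
cv2.imwrite('pics/w5.png',o)
print(proj(w,place(box(30,36,197,197)[::2],573.8,-123.6,np.radians(-3.5)))-[150,0])
E
```

```text
clock: 13.98
eef_pos: [577.5, -123.4, 288.5]
tcp_rot: [0.005, 0.728, 0.686, 0.003]
force: [0.6, 1.1, -0.7]
grip_width: 0.865
gripper_force: 0.0
[[147.99906945 219.38191203]
 [147.16596921 175.39021532]
 [185.2859922  219.30481372]
 [185.87719167 175.36327972]]
```

View pics/w5.png

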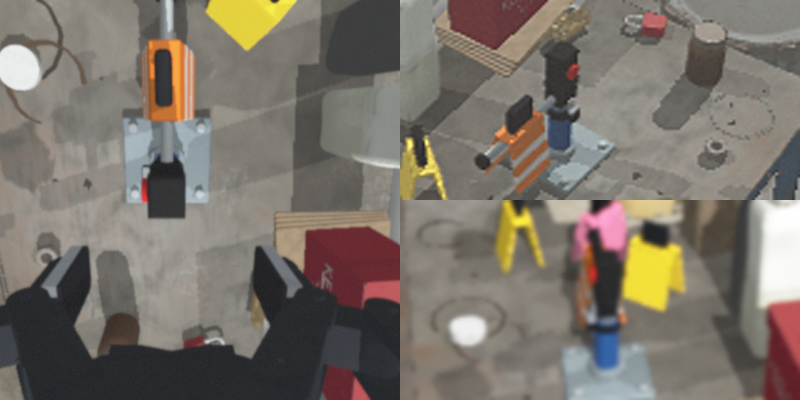

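The marker is still hanging (wrist crop (167,80)), the pole is down with the button out, and the axis matches the model. I'll regrip slightly lower and harder, and lift in small steps with force readings.

```bash
python3 -m pendant '[[-0.02,0,-0.3,0,0,0,78],[0,0,-0.3,0,0,0,78],[0,0,-0.2,0,0,0,78],[0,0,-0.05,0,0,0,78],[0,0,0,0,0,0,78],[0,0,0,0,0,0,78]]' 115
```

```text
clock: 14.88
eef_pos: [572.6, -124.4, 156.3]
tcp_rot: [0.001, 0.728, 0.685, 0.001]
force: [0.9, -0.2, 0.6]
grip_width: 0.915
gripper_force: 0.0
```

```bash
python3 -m pendant '[[0.008,0.005,0.027,0,0,0,60],[0,0,0,0,0,0,38],[0,0,0,0,0,0,20],[0,0,0,0,0,0,20],[0,0,0,0,0,0,20]]' 115; python3 -m pendant '[[0,0,0,0,0,0,15],[0,0,0,0,0,0,10]]' 115;  python3 -m pendant '[[0,0,0.015,0,0,0,10],[0,0,0.015,0,0,0,10]]' 115;
```

```text
clock: 15.5
eef_pos: [573.8, -123.7, 160.2]
tcp_rot: [0.001, 0.728, 0.685, 0.001]
force: [0.3, -0.2, 6.0]
grip_width: 0.326
gripper_force: 113.7
clock: 15.75
eef_pos: [573.8, -123.7, 160.2]
tcp_rot: [0.001, 0.728, 0.685, 0.001]
force: [1.3, -0.4, 6.4]
grip_width: 0.324
gripper_force: 113.7
clock: 16.0
eef_pos: [573.5, -123.8, 162.6]
tcp_rot: [0.0, 0.728, 0.685, 0.001]
force: [5.0, 0.9, -6.4]
grip_width: 0.324
gripper_force: 113.8
```

```bash
for i in 1 2 3; do python3 -m pendant '[[0,0,0.015,0,0,0,10],[0,0,0.015,0,0,0,10]]' 115|grep -v -e clock -e rot;done; python3 - <<'E'
from h import *
print([(np.round(r['pixel'],1),r['p']) for r in [ctrl.snapshot('scene')] and ctrl.spot_in('scene','grip_mid')])
E
```

```text
eef_pos: [573.5, -123.8, 167.0]
force: [5.1, 0.6, -6.1]
grip_width: 0.32
gripper_force: 113.8
eef_pos: [573.5, -123.8, 171.5]
force: [4.5, -0.8, -6.4]
grip_width: 0.329
gripper_force: 113.8
eef_pos: [573.5, -123.8, 176.0]
force: [6.0, 0.1, -7.7]
grip_width: 0.327
gripper_force: 113.8
[(array([330. , 170.1]), 0.77)]
```

Force of 6–8 N matches the first stage. I'll check that the marker rises with the tool.

```bash
cat > o.py <<'E'
from h import *
s=snap('scene');hsv=cv2.cvtColor(s['frame'],cv2.COLOR_BGR2HSV);m=cv2.inRange(hsv,(5,150,100),(17,255,255));m[:130]=0;m[230:]=0;m[:,:290]=0;m[:,:][:,350:]=0
ys,xs=np.nonzero(m);p=(xs.mean(),ys.mean());st=ctrl.get_state()
b=proj(s,[[579,-29,80]])[0];u=proj(s,[[579,-29,130]])[0]
print('orange',np.round(p,1),len(xs),'px/50mm',np.round(u-b,1),'z',st['eef_pos'][2],'F',np.round(st['force'],1),'w',st['grip_width'])
E
python3 o.py; for i in 1 2; do python3 -m pendant '[[0,0,0.02,0,0,0,10],[0,0,0.02,0,0,0,10],[0,0,0.02,0,0,0,10],[0,0,0.02,0,0,0,10]]' 115|grep force; python3 o.py; done
```

```text
orange [318.9 195. ] 119 px/50mm [ -0.  -10.5] z 175.97835811901388 F [ 7.   0.7 -7.2] w 0.3249218465805631
force: [6.4, -0.3, -7.6]
gripper_force: 113.9
orange [319.2 194.1] 129 px/50mm [ -0.  -10.5] z 188.29605316837535 F [ 4.8  0.1 -7. ] w 0.3296642532965578
force: [5.6, 0.7, -7.7]
gripper_force: 113.9
orange [319.1 190.8] 122 px/50mm [ -0.  -10.5] z 200.21366850262464 F [ 5.1  0.5 -6.9] w 0.3238009208282674
```

It rises with the tool. Continuing to the first stop and beyond.

```bash
for i in 1 2 3; do python3 -m pendant '[[0,0,0.03,0,0,0,10],[0,0,0.03,0,0,0,10],[0,0,0.03,0,0,0,10]]' 118|grep -e eef -e force; done; python3 o.py; for i in 1 2 3; do python3 -m pendant '[[0,0,0.03,0,0,0,10],[0,0,0.03,0,0,0,10],[0,0,0.03,0,0,0,10]]' 118|grep -e eef -e force; done; python3 o.py
```

```text
eef_pos: [573.4, -123.8, 213.3]
force: [5.3, 0.5, -7.4]
gripper_force: 117.1
eef_pos: [573.3, -123.8, 226.7]
force: [5.3, 0.6, -8.2]
gripper_force: 117.1
eef_pos: [573.2, -123.8, 239.1]
force: [7.4, 0.4, -13.3]
gripper_force: 117.1
orange [319.2 181.9] 119 px/50mm [ -0.  -10.5] z 239.63389375129964 F [  6.9  -0.7 -13.1] w 0.3231801926224632
eef_pos: [573.1, -123.8, 252.4]
force: [7.4, -0.0, -13.7]
gripper_force: 117.4
eef_pos: [573.2, -123.8, 265.8]
force: [7.0, 1.1, -13.7]
gripper_force: 117.4
eef_pos: [573.2, -123.9, 279.2]
force: [8.0, 1.0, -14.0]
gripper_force: 117.4
orange [319.  172.3] 116 px/50mm [ -0.  -10.5] z 279.8466443568202 F [  6.8   0.6 -13.2] w 0.32629474302096245
```

```bash
python3 -m pendant '[[0,0,0.03,0,0,0,10],[0,0,0.03,0,0,0,10],[0,0,0.025,0,0,0,10],[0,0,0.02,0,0,0,10]]' 118|grep -e eef -e force; python3 -m pendant '[[0,0,0.013,0,0,0,10],[0,0,0.007,0,0,0,10]]' 118|grep -e eef -e force; python3 o.py
```

```text
eef_pos: [573.1, -123.8, 294.9]
force: [7.9, 0.3, -13.4]
gripper_force: 117.5
eef_pos: [573.2, -123.8, 297.8]
force: [8.5, 1.0, -13.4]
gripper_force: 117.5
orange [318.4 167.6] 145 px/50mm [ -0.  -10.5] z 297.93864228456704 F [  6.5   0.7 -12.4] w 0.320991011823719
```

```bash
python3 -m pendant '[[0,0,0.01,0,0,0,10],[0,0,0,0,0,0,10]]' 118|grep -e eef -e force; python3 o.py
```

```text
eef_pos: [573.2, -123.8, 299.3]
force: [7.5, -0.2, -13.4]
gripper_force: 117.5
orange [318.9 168.3] 132 px/50mm [ -0.  -10.5] z 299.23100706112615 F [  7.7   1.2 -13.4] w 0.32337179567515567
```

```bash
for i in 1 2 3 4; do python3 -m pendant '[[0,0,0.007,0,0,0,10],[0,0,0,0,0,0,10]]' 118|grep -e eef -e '^force'; done; python3 o.py
```

```text
eef_pos: [573.2, -123.8, 300.3]
force: [7.9, 0.2, -14.0]
eef_pos: [573.1, -123.9, 300.5]
force: [9.3, 1.1, -17.5]
eef_pos: [573.0, -123.9, 300.6]
force: [10.3, 0.5, -20.9]
eef_pos: [572.9, -123.9, 300.7]
force: [11.1, 0.8, -25.7]
orange [318.9 167.1] 137 px/50mm [ -0.  -10.5] z 300.6749464322846 F [ 11.1   1.7 -25.9] w 0.3278818902254597
```

At the second stop (risen 140 mm, with force climbing). I'll ease a little, hold, and check.

```bash
python3 -m pendant '[[0,0,-0.009,0,0,0,10],[0,0,0,0,0,0,10],[0,0,0,0,0,0,10],[0,0,0,0,0,0,10],[0,0,0,0,0,0,10],[0,0,0,0,0,0,10],[0,0,0,0,0,0,10],[0,0,0,0,0,0,10]]' 118; python3 - <<'E'
from fit import *
s=snap('scene');d=snap('side');w=snap('wrist')
o=np.zeros((400,800,3),np.uint8);o[:,:400]=w['frame'][:,150:550]
o[:200,400:]=cv2.resize(s['frame'][120:220,260:460],(400,200),interpolation=cv2.INTER_CUBIC)
o[200:,400:]=cv2.resize(d['frame'][160:260,240:440],(400,200),interpolation=cv2.INTER_CUBIC)
cv2.imwrite('pics/w6.png',o)
E
```

```text
clock: 23.5
eef_pos: [573.0, -123.9, 300.6]
tcp_rot: [-0.001, 0.728, 0.686, 0.001]
force: [10.5, 0.2, -20.2]
grip_width: 0.325
gripper_force: 119.4
```

View pics/w6.png

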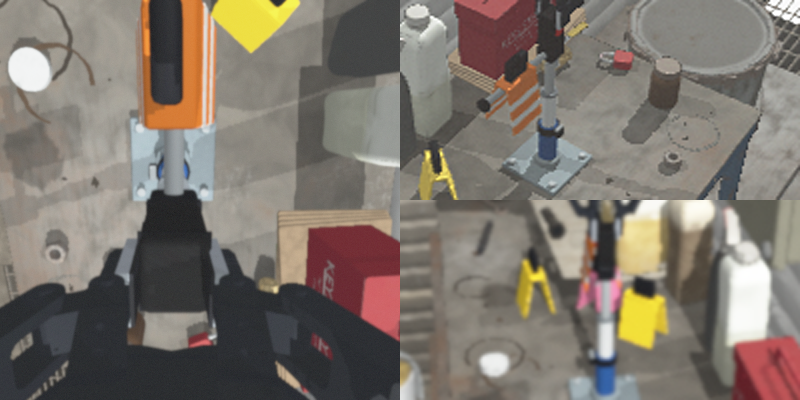

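The pole is fully extended with both inner tubes showing (scene crop (549,95)). The grip is held in the jaws at wrist (175,275) and the marker hangs on the bar at wrist (175,65). Handing in.

```bash
python3 -c "
from workcell import ctrl
print(ctrl.close_job())"
```

```text
the job is handed in; nothing more can be done
None
```

The orange marker hangs astride the bar, and the pole is held at its second stop (about 140 mm up, 20 N pull). A first 80 N grip slipped off the pole before the second, at about 118 N, held; I handed the job in at about 23.7 s.

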